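Press a matching pair of knife-handle slabs

ROBOT

A 6-joint arm with a two-finger parallel gripper is mounted at the origin on the work surface. World frame = base frame: x ahead of the robot, y to its left, z up, the work surface at z = 0. Lengths are in m, angles in rad, forces in N, time in s.
With the tool pointing down it reaches from about 0.375 to 0.9 m from the base axis. Payload 3.1 kg.
Tool frame: the origin (TCP) lies at the centre of the arm's flange, where the gripper is bolted on; the fingertips stand 182 mm ahead of it and the grasp point (between the pads) lies 164 mm ahead of it; z points along the fingers, y is the line along which they close (so a half turn about z gives the same grasp; the last joint's range is limited). The gripper opens to 87 mm and grips with 3 to 60 N. Pads are 19 mm wide; open, the fingers measure 117 mm over their backs; the gripper's body (75 mm by 190 mm) begins 51 mm behind the grasp point.
Start: joints at [1.02, 0.527, 1.433, -0, 1.181, -0.178], TCP at [0.228, 0.582, 0.405] pointing down, gripper open.
Joint ranges: [-3.08, 3.08], [-0.75, 2.2], [0.22, 2.44], [-1.43, 4.57], [0, 2.65], [-2.85, 2.85]. Speed limits (rad/s): [2.79, 2.79, 3.14, 3.14, 3.14, 3.14].

INTERFACE

Orientations are given as a unit quaternion [x, y, z, w].
In Python, from rig import * gives the robot as it stands.
- The arm moves only by the tool move_arm, never from a script. Its argument "commands" is a list that holds one entry, the list of rows, each a list of 6 numbers: the shift along the tool's x, y, z in units of 40 mm (1.0 is 40 mm), then the turn, a rotation vector about the tool's x, y, z in rad. A call has 1 to 12 rows; each row is the pose to reach, as a shift and turn from the pose commanded when the call began, along the tool's axes at that moment; what a row does not reach only later rows make up. A row lasts 1/8 s, in which the tool goes at most 62.5 mm and 10.7 degrees, less where a joint would pass 70% of its speed; a pose out of reach is approached as far as the arm can. A call with a gripper value outside its range is refused whole. "claw" is the closure, from -1 (fully open) to 1 (shut), so that 0 is half open, set as the call begins (left out, the last holds). The fingers move at their own pace and stop on an object; "squeeze" is the grip in N (left out, the last holds). Time passes only in rows, so rows that repeat a pose let the fingers close. It gives the time, the measured TCP pose, the force, the opening and the grip force at its end, in the units of the state.
- get_obs(): the state, without advancing time (a new reading comes with each control period).
- camera(name): name is "scene" or "side" or "wrist"; returns a dict with "pixels" (420x560x3 uint8, blue, green, red), "range_z" (420x560 float32, m along the optical axis (not along the pixel's ray), 0 where there is no reading), "camera_matrix" (3x3 intrinsics, pixels), "extrinsics" (4x4, takes a point from world to camera coordinates). Camera axes: x right, y up, looking along -z (the intrinsics and any distortion apply to the point x, -y, -z); pixel columns grow to the right and rows downward; lengths in m; the calibration is good to about 2 mm. A picture is of the moment at which its call begins.
- hand_in(): hands the job in; it is judged then, once.
The state is a dict: "time": time; "q": joint angles; "joint_velocities": joint speeds; "joint_torque": joint torques, N m; "position": TCP position; "tool_rot": TCP orientation; "ft_force": force on the tool from outside, world axes, zero at the start; "moment": the same for the moment, N m; "grip_width": finger opening in m; "grip_force": force on a finger pad.
Only numpy, scipy, OpenCV 4.12 (cv2) and the standard library are available. Lean on these libraries where they do the work, as an engineer would, in place of code of your own. Each camera call takes 0.05 s, during which the arm holds its last target. There are 200 camera calls.

TASK

The wooden pressing box already holds one knife-handle slab: take the slab of the same colour from the sloping rack and lay it flat in the box's empty compartment. Then shut the lid fully and, once it is shut, swing the clamp with the red ball all the way down onto it. Leave the other slabs and everything else on the bench where they are.

Things in the scene. Friction and masses are not known exactly. Their poses are not given: they have to be found in the camera images.
- rack: Fixed steel organiser, 290 (x) x 166 (y) x 237 mm, jars on top; origin on the bench under the row of slabs. Lower tier: board sloping 35 deg, rising to +y, with a 14 mm lip at its low (-y) edge; three slabs lie on it 85 mm apart along x, underside centres at y 0, height 65 mm. The flat upper tier (underside 225 mm up, front edge at y = -12 mm) overhangs them: come in square to the slope.
- press: Open wooden pressing box, 240 (x) x 162 (y) x 42 mm, walls and floor 6 mm. Origin: centre of its underside; axes along its sides. A divider 16 x 6 mm section (top 22 mm above the bench) at x = 0 makes two compartments, each 111 (x) x 150 (y) mm; one slab already lies in the -x compartment. Fixed.
- empty_bay (a point): Centre of the floor of the empty (+x) compartment of the box, 6 mm above the bench; axes as the box.
- filled_bay (a point): Centre of the floor of the (-x) compartment that already holds a slab, 6 mm above the bench; axes as the box.
- lid (a joint): Angle of the box's wooden lid (240 x 162 x 10 mm), hinged along the box's -y top edge: 0 = shut, about 1.7 = standing open and leaning slightly outwards. The hinge is stiff: it stays where it is left; about 2 N at its free edge moves it.
- lid_hinge (a point): Middle of the lid's hinge line, 42 mm above the bench; axes turn with the lid: y from hinge to free edge (162 mm), z out of its outer face (10 mm above this point).
- lid_edge (a point): Middle of the lid's free edge, on its outer (upper when shut) face.
- clamp (a joint): Angle of the hold-down clamp, a 12 mm steel bar with a red ball (26 mm) at its end, on a block at the middle of the box's +y side: 0 = fully down, lying on the shut lid; about 2 = up, leaning outwards. Stays where it is left; about 1.5 N on the ball moves it.
- clamp_pivot (a point): Pivot of the clamp, 94.5 mm from the box's middle towards +y, 66 mm above the bench; axes turn with the clamp, which points along -y from here.
- clamp_ball (a point): Centre of the clamp's red ball, 80 mm from the pivot.
- stock_red: Plain red handle slab, 40 (x) x 130 (y) x 18 mm, lying on the sloping rack. Origin: centre of its underside; y along its length, up the slope; z out of its upper face.
- stock_blue: Plain blue handle slab, 40 (x) x 130 (y) x 18 mm, lying on the sloping rack. Origin: centre of its underside; y along its length, up the slope; z out of its upper face.
- stock_yellow: Plain yellow handle slab, 40 (x) x 130 (y) x 18 mm, lying on the sloping rack. Origin: centre of its underside; y along its length, up the slope; z out of its upper face.
- mate_red: The other red handle slab, same size; lies flat either in the box's filled compartment or in the grey put-by tray at the back of the bench. Origin: centre of its underside; y along its length.
- mate_blue: The other blue handle slab, same size; lies flat either in the box's filled compartment or in the grey put-by tray at the back of the bench. Origin: centre of its underside; y along its length.
- mate_yellow: The other yellow handle slab, same size; lies flat either in the box's filled compartment or in the grey put-by tray at the back of the bench. Origin: centre of its underside; y along its length.
- jar: Bystander: amber glass jar with a black cap, 60 mm across, 80 mm tall. Origin: centre of its underside.
- stone: Bystander: round reddish sharpening stone lying flat, 84 mm across, 28 mm thick. Origin: centre of its underside.
- sanding_block: Bystander: cork sanding block, 60 x 110 x 35 mm. Origin: centre of its underside.
- bottle: Bystander: white plastic bottle, 66 mm across, 160 mm tall. Origin: centre of its underside.
- cup: Bystander: blue ceramic cup, 76 mm across, 90 mm tall. Origin: centre of its underside.
Not all that is in view belongs to the job. Leave any pink or white look-alike of the mate_blue alone. Leave any turquoise look-alike of the stock_red alone.

How it is judged:
On the way, in this order (a step that is already met when the one before it is completed fails the run):
1. the slab of the matching colour lies flat in the empty compartment (((horizontal distance between mate_red and filled_bay below 0.05 m and x of stock_red in the frame of empty_bay between -0.045 and 0.045 m and y of stock_red in the frame of empty_bay between -0.03 and 0.03 m and (z of stock_red in the frame of empty_bay below 0.006 m or (angle between stock_red's own z axis and vertical above 3.04 rad and z of stock_red in the frame of empty_bay below 0.024 m)) and (angle between stock_red's own z axis and vertical below 0.1 rad or angle between stock_red's own z axis and vertical above 3.04 rad)) or (horizontal distance between mate_blue and filled_bay below 0.05 m and x of stock_blue in the frame of empty_bay between -0.045 and 0.045 m and y of stock_blue in the frame of empty_bay between -0.03 and 0.03 m and (z of stock_blue in the frame of empty_bay below 0.006 m or (angle between stock_blue's own z axis and vertical above 3.04 rad and z of stock_blue in the frame of empty_bay below 0.024 m)) and (angle between stock_blue's own z axis and vertical below 0.1 rad or angle between stock_blue's own z axis and vertical above 3.04 rad)) or (horizontal distance between mate_yellow and filled_bay below 0.05 m and x of stock_yellow in the frame of empty_bay between -0.045 and 0.045 m and y of stock_yellow in the frame of empty_bay between -0.03 and 0.03 m and (z of stock_yellow in the frame of empty_bay below 0.006 m or (angle between stock_yellow's own z axis and vertical above 3.04 rad and z of stock_yellow in the frame of empty_bay below 0.024 m)) and (angle between stock_yellow's own z axis and vertical below 0.1 rad or angle between stock_yellow's own z axis and vertical above 3.04 rad))) and not (value of joint lid below 0.05 rad)), for 0.2 s.
2. the lid is shut, the clamp not yet down (value of joint lid below 0.05 rad and not (value of joint clamp below 0.1 rad)), for 0.1 s.
3. the clamp is down on the shut lid (value of joint lid below 0.05 rad and value of joint clamp below 0.1 rad), for 0.2 s.
At the end, for the whole second after the job is handed in: The slab matching the colour of the one in the box lies at rest, flat on the other compartment's floor (centre within 45 mm across, 30 mm along); the other two rack slabs are within 30 mm of their starts; lid within 0.05 rad of shut, clamp within 0.1 rad of fully down (all of step 3 and ((horizontal distance between mate_red and filled_bay below 0.05 m and x of stock_red in the frame of empty_bay between -0.045 and 0.045 m and y of stock_red in the frame of empty_bay between -0.03 and 0.03 m and (z of stock_red in the frame of empty_bay below 0.006 m or (angle between stock_red's own z axis and vertical above 3.04 rad and z of stock_red in the frame of empty_bay below 0.024 m)) and (angle between stock_red's own z axis and vertical below 0.1 rad or angle between stock_red's own z axis and vertical above 3.04 rad) and linear speed of stock_red below 0.02 m/s and distance of each of stock_blue, stock_yellow from where it was at the start of the episode below 0.03 m) or (horizontal distance between mate_blue and filled_bay below 0.05 m and x of stock_blue in the frame of empty_bay between -0.045 and 0.045 m and y of stock_blue in the frame of empty_bay between -0.03 and 0.03 m and (z of stock_blue in the frame of empty_bay below 0.006 m or (angle between stock_blue's own z axis and vertical above 3.04 rad and z of stock_blue in the frame of empty_bay below 0.024 m)) and (angle between stock_blue's own z axis and vertical below 0.1 rad or angle between stock_blue's own z axis and vertical above 3.04 rad) and linear speed of stock_blue below 0.02 m/s and distance of each of stock_red, stock_yellow from where it was at the start of the episode below 0.03 m) or (horizontal distance between mate_yellow and filled_bay below 0.05 m and x of stock_yellow in the frame of empty_bay between -0.045 and 0.045 m and y of stock_yellow in the frame of empty_bay between -0.03 and 0.03 m and (z of stock_yellow in the frame of empty_bay below 0.006 m or (angle between stock_yellow's own z axis and vertical above 3.04 rad and z of stock_yellow in the frame of empty_bay below 0.024 m)) and (angle between stock_yellow's own z axis and vertical below 0.1 rad or angle between stock_yellow's own z axis and vertical above 3.04 rad) and linear speed of stock_yellow below 0.02 m/s and distance of each of stock_red, stock_blue from where it was at the start of the episode below 0.03 m))); the robot touches nothing.
It fails at once if a slab in the box or the put-by tray moved over 40 mm (distance of any of mate_red, mate_blue, mate_yellow from where it was at the start of the episode above 0.04 m).
It fails at once if a bystander moved over 40 mm (distance of any of jar, stone, sanding_block, bottle, cup from where it was at the start of the episode above 0.04 m).
It also fails if it takes over 66 s, if anything falls off the work surface, if the arm or the gripper's body presses on something with over 40 N, if the wrist force passes 120 N, or if a joint passes its speed limit or range.

## Working session

There is one attempt and no reset: what is moved stays moved. The work goes in short steps, Python scripts to look and compute and a tool call to move; the robot and the scene stay as the last step left them, time stands still between calls to the robot, and variables do not carry over. Pictures are saved under pics/ and viewed, at most 10 in all, crops included, and the job is handed in when it is done.

Besides the shell and the picture viewer there is one more tool, called after "Emit:" by a JSON object that holds its "method" and its "body". move_arm: Moves the arm, as the interface text tells. Its arguments: {"type":"object","properties":{"commands":{"type":"array","items":{"type":"array","items":{"type":"array","items":{"type":"number"}}}},"claw":{"type":"number"},"squeeze":{"type":"number"}},"required":["commands"]}

```bash
mkdir -p pics; ls
cat > h.py <<'E'
from rig import *
import numpy as np, cv2
from scipy.spatial.transform import Rotation as R
def grab(n):
    c=camera(n); c['P']=pts(c); return c
def pts(c):
    K=c['camera_matrix'];E=c['extrinsics'];z=c['range_z']
    v,u=np.mgrid[0:z.shape[0],0:z.shape[1]]
    x=(u-K[0,2])/K[0,0]*z; y=(v-K[1,2])/K[1,1]*z
    p=np.stack([x,-y,-z],-1)
    return (p-E[:3,3])@E[:3,:3]
E
python3 - <<'E'
from h import *
print(get_obs())
for n in ('scene','side'):
    c=grab(n); cv2.imwrite(f'pics/{n}0.png',c['pixels']); np.savez(f'{n}0.npz',**c)
    print(n,c['camera_matrix'],np.linalg.inv(c['extrinsics'])[:3].round(3))
E
```

```text
pics
{'time': 0.0, 'q': array([ 1.01950476e+00,  5.28461577e-01,  1.43392638e+00,  2.56302713e-05,
        1.18142780e+00, -1.78505938e-01]), 'joint_velocities': array([-0.00208755,  0.00120308, -0.0016821 ,  0.00134114,  0.00063281,
       -0.00153315]), 'joint_torque': array([-8.89618491e-05, -4.40038633e+01, -1.76595211e+01,  6.31274306e-02,
        5.81693533e-02, -1.81903984e-04]), 'position': array([0.22741509, 0.58177401, 0.40376638]), 'tool_rot': array([ 1.85320080e-01,  9.82677583e-01, -1.03413898e-03, -4.07733051e-04]), 'ft_force': array([-0.4548845 ,  0.83050484,  0.00766464]), 'moment': array([-0.01795536,  0.00862385, -0.02380537]), 'grip_force': 0.0, 'grip_width': 0.08736499516236901}
scene [[431.48858418   0.         285.04927219]
 [  0.         431.48858418 203.25102442]
 [  0.           0.           1.        ]] [[ 0.055 -0.833  0.55   1.135]
 [ 0.998  0.037 -0.044 -0.06 ]
 [ 0.016  0.552  0.834  1.04 ]]
side [[430.72639353   0.         286.67468174]
 [  0.         430.72639353 204.70926028]
 [  0.           0.           1.        ]] [[ 0.73   0.503 -0.463  0.072]
 [-0.684  0.533 -0.498 -0.496]
 [-0.004  0.681  0.733  0.776]]
```

View pics/scene0.png

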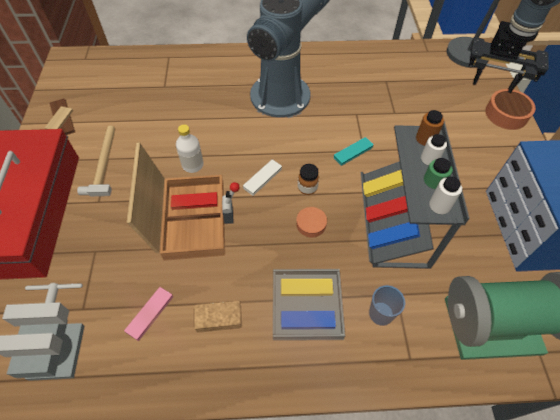

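View pics/side0.png

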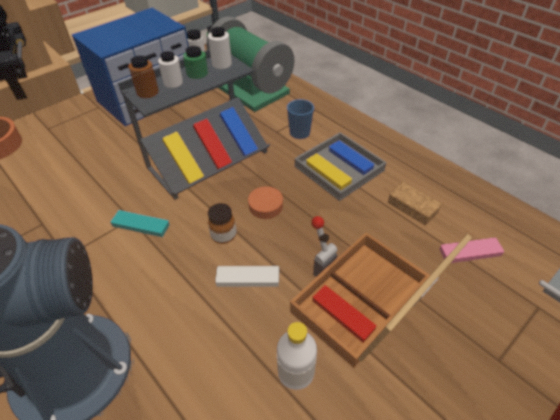

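The box holds red (scene image (194,200)), so the target is the rack's middle, red slab at (386,208). The lid stands on the box's -y side, seen at (145,195), and the clamp ball is at (235,187).

Run:
```python
from h import *
for n in ('scene','side'):
    c=np.load(f'{n}0.npz'); P=c['P'];hsv=cv2.cvtColor(c['pixels'],cv2.COLOR_BGR2HSV)
    H,S,V=cv2.split(hsv); red=((H<5)|(H>174))&(S>200)&(V>90)&(P[...,0]<1.0)&(P[...,1]>-.55)
    k,L,st,ce=cv2.connectedComponentsWithStats(red.astype(np.uint8))
    for i in range(1,k):
        if st[i,4]<40: continue
        p=P[L==i]; m=np.median(p,0); p=p[np.linalg.norm(p-m,axis=1)<.09]
        top=p
        u,s,vt=np.linalg.svd(top-top.mean(0),full_matrices=False)
        pr=(top-top.mean(0))@vt.T
        print(n,st[i],ce[i].round(),'mean',top.mean(0).round(4),'long',vt[0].round(3),'n',vt[2].round(3),'ext',np.ptp(pr,axis=0).round(3))
        pr2=np.percentile(top,[2,98],axis=0).round(3); print(pr2.tolist())
# box rims from scene: points with z 38..46 near box
    sel=(P[...,2]>.037)&(P[...,2]<.047)&(abs(P[...,0]-.66)<.2)&(P[...,1]>-.5)&(P[...,1]<-.1)
    k,L,st,ce=cv2.connectedComponentsWithStats(sel.astype(np.uint8))
    i=1+np.argmax(st[1:,4]); q=P[L==i]
    r=cv2.minAreaRect((q[:,:2]*1000).astype(np.float32)); print(n,'rim',st[i],r)
    # lid plane: z>.06
    sel=(P[...,2]>.06)&(P[...,2]<.25)&(P[...,0]>.4)&(P[...,0]<.85)&(P[...,1]>-.6)&(P[...,1]<-.25)
    k,L,st,ce=cv2.connectedComponentsWithStats(sel.astype(np.uint8))
    for i in range(1,k):
        if st[i,4]<200: continue
        q=P[L==i]; u,s,vt=np.linalg.svd(q-q.mean(0),full_matrices=False)
        print(n,'blob',st[i],q.mean(0).round(3),np.percentile(q,[1,99],axis=0).round(3).tolist(),vt[2].round(3))
```

```text
scene rim [160 201  73  53 464] ((537.657958984375, -249.1145782470703), (156.12728881835938, 191.14263916015625), 0.2675279974937439)
scene blob [ 127  149   36  102 2324] [ 0.519 -0.36   0.142] [[0.403, -0.38, 0.062], [0.617, -0.342, 0.203]] [-0.037  0.98   0.196]
scene blob [   4  283   79   65 2130] [ 0.796 -0.546  0.127] [[0.713, -0.599, 0.071], [0.849, -0.502, 0.158]] [-0.391  0.257  0.883]
side [339 303  19  17  76] [347. 313.] mean [ 0.4382 -0.272   0.0245] long [-0.988  0.154  0.014] n [0.018 0.022 1.   ] ext [0.037 0.034 0.005]
[[0.419, -0.287, 0.022], [0.453, -0.259, 0.027]]
side [352 314  15  14  57] [359. 321.] mean [ 0.4413 -0.2998  0.0247] long [-0.746  0.665  0.026] n [-0.052 -0.019 -0.998] ext [0.027 0.027 0.005]
[[0.428, -0.315, 0.022], [0.454, -0.29, 0.027]]
side rim [314 232 116  94 746] ((537.736328125, -249.83041381835938), (185.5464324951172, 155.18130493164062), 89.94342041015625)
side blob [395 234  77  87 775] [ 0.498 -0.376  0.2  ] [[0.401, -0.383, 0.165], [0.611, -0.367, 0.204]] [-0.044  0.998 -0.047]
```

Run:
```python
from h import *
for n in ('scene','side'):
    c=np.load(f'{n}0.npz'); P=c['P'];hsv=cv2.cvtColor(c['pixels'],cv2.COLOR_BGR2HSV)
    H,S,V=cv2.split(hsv); red=((H<6)|(H>172))&(S>185)&(V>60)&(P[...,0]<.8)&(P[...,0]>.25)&(abs(P[...,1])<.6)
    k,L,st,ce=cv2.connectedComponentsWithStats(red.astype(np.uint8))
    for i in range(1,k):
        if st[i,4]<25: continue
        p=P[L==i]; m=np.median(p,0); p=p[np.linalg.norm(p-m,axis=1)<.09]
        u,s,vt=np.linalg.svd(p-p.mean(0),full_matrices=False)
        print(n,st[i],'med',m.round(4),'mean',p.mean(0).round(4),'long',vt[0].round(3),'n',vt[2].round(3),'ext',np.ptp((p-p.mean(0))@vt.T,axis=0).round(3))
        print(np.percentile(p,[1,99],axis=0).round(3).tolist(), cv2.minAreaRect((p[:,:2]*1000).astype(np.float32)))
    # rim, wide window
    sel=(P[...,2]>.036)&(P[...,2]<.048)&(P[...,0]>.35)&(P[...,0]<.72)&(P[...,1]>-.36)&(P[...,1]<-.165)
    q=P[sel]; print(n,'rim',np.percentile(q,[0.5,99.5],axis=0).round(3).tolist(),cv2.minAreaRect((q[:,:2]*1000).astype(np.float32)))
    h,e=np.histogram(q[:,0],bins=np.arange(.35,.72,.01));print(h)
    h,e=np.histogram(q[:,1],bins=np.arange(-.36,-.16,.01));print(h)
    # rack: yellow/blue slabs & board
    for nm,lo,hi in (('Y',22,34),('B',100,125)):
        m=(H>lo)&(H<hi)&(S>150)&(P[...,0]>.3)&(P[...,0]<.75)&(P[...,1]>.1)&(P[...,1]<.45)&(P[...,2]>.03)&(P[...,2]<.15)
        q=P[m]
        if len(q): print(n,nm,len(q),np.percentile(q,[1,50,99],axis=0).round(3).tolist())
```

```text
scene [230 183   9   8  57] med [ 0.4918 -0.1395  0.1491] mean [ 0.4914 -0.1393  0.149 ] long [ 0.023  1.    -0.004] n [ 0.478 -0.007  0.878] ext [0.02  0.019 0.013]
[[0.481, -0.15, 0.141], [0.5, -0.13, 0.156]] ((490.5827941894531, -140.0352020263672), (19.09834861755371, 20.482736587524414), 1.8165698051452637)
scene [172 192  45  16 549] med [ 0.4417 -0.2581  0.0231] mean [ 0.4415 -0.2588  0.0227] long [ 0.018  1.    -0.006] n [0.067 0.005 0.998] ext [0.126 0.047 0.017]
[[0.419, -0.325, 0.013], [0.461, -0.202, 0.028]] ((440.8212890625, -263.4293518066406), (42.353904724121094, 124.49852752685547), 2.454505205154419)
scene [367 197  40  25 571] med [0.5297 0.2599 0.0743] mean [0.5289 0.2595 0.0739] long [0.081 0.811 0.579] n [-0.037  0.583 -0.811] ext [0.111 0.043 0.018]
[[0.505, 0.214, 0.04], [0.549, 0.302, 0.105]] ((526.034423828125, 259.3226623535156), (91.38986206054688, 43.16716766357422), 83.89581298828125)
scene rim [[0.37, -0.347, 0.036], [0.616, -0.17, 0.048]] ((492.7433776855469, -257.0047302246094), (245.23568725585938, 178.88783264160156), 1.11771559715271)
[  0   5 131 
[... 1157 characters left out ...]
15]
[[0.415, -0.328, 0.017], [0.455, -0.203, 0.027]] ((435.70562744140625, -264.7109069824219), (39.34306716918945, 127.62183380126953), 2.3781583309173584)
side rim [[0.368, -0.347, 0.036], [0.612, -0.17, 0.046]] ((489.8592529296875, -255.7388916015625), (245.77386474609375, 183.9620361328125), 4.3036932945251465)
[  0  71 336  37  39  35  38  36  35  32  37  54  38  39  33  36  31  30
  30  29  29  29  29  25  34 270  41   0   0   0   0   0   0   0   0   0]
[  5 143 255  46  51  44  46  45  46  44  40  43  43  40  44  34  53 342
 102]
side Y 821 [[0.415, 0.22, 0.043], [0.436, 0.27, 0.079], [0.457, 0.323, 0.116]]
side B 626 [[0.581, 0.209, 0.044], [0.602, 0.259, 0.08], [0.624, 0.31, 0.115]]
```

```bash
cat >> h.py <<'E'
def frame(x,z):
    z=np.array(z,float);z/=np.linalg.norm(z);x=np.array(x,float);x-=z*(x@z);x/=np.linalg.norm(x)
    return np.stack([x,np.cross(z,x),z],1)
def rel(pos,Rt,p0=None,R0=None):
    o=get_obs()
    if p0 is None: p0=o['position'];R0=R.from_quat(o['tool_rot']).as_matrix()
    s=R0.T@(np.array(pos)-p0)/.04; t=R.from_matrix(R0.T@Rt).as_rotvec()
    print(np.r_[s,t].round(3).tolist())
def state():
    o=get_obs();print('t',round(o['time'],2),'pos',o['position'].round(4),'R',R.from_quat(o['tool_rot']).as_matrix().round(3).tolist(),'q',o['q'].round(2),'F',o['ft_force'].round(1),'w',round(o['grip_width'],4),round(o['grip_force'],1))
long=np.array([.09,.812,.575]); nrm=np.array([.05,-.574,.819]); 
RS=frame(long,-nrm); top=np.array([.523,.2625,.0797])
RB=frame([-.04,1,0],[0,0,-1]); bay=np.array([.5495,-.2535,.006])
E
python3 - <<'E'
from h import *
A=np.array([.33,.2,.56]); RA=frame([0,1,0],[0,0,-1])
rel(A,RA)
rel(top-RS[:,2]*.277,RS,A,RA)
print(RS)
E
```

```text
[-5.863, -7.963, -3.89, -0.002, 0.001, 1.198]
[-2.407, 5.171, 6.344, 0.076, 0.609, 0.072]
[[ 0.0896249   0.99472318 -0.04993172]
 [ 0.81817074 -0.04494397  0.57321609]
 [ 0.5679472  -0.0922271  -0.81788149]]
```

```bash
sed -i 's/^long=.*/yaw=-.07; yv=np.array([-np.sin(yaw),np.cos(yaw),0]); ez=np.array([0,0,1.]); long=.819*yv+.574*ez; nrm=-.574*yv+.819*ez/' h.py
python3 - <<'E'
from h import *
A=np.array([.33,.2,.56]); RA=frame([0,1,0],[0,0,-1])
rel(top-RS[:,2]*.277,RS,A,RA)
E
```

```text
[-2.402, 4.547, 6.337, -0.021, 0.611, 0.068]
```

Emit:
{"method": "move_arm", "body": {"commands": [[[-5.86,-7.96,-3.89,0,0,1.2],[-5.86,-7.96,-3.89,0,0,1.2],[-5.86,-7.96,-3.89,0,0,1.2],[-5.86,-7.96,-3.89,0,0,1.2],[-5.86,-7.96,-3.89,0,0,1.2],[-5.86,-7.96,-3.89,0,0,1.2],[-5.86,-7.96,-3.89,0,0,1.2],[-5.86,-7.96,-3.89,0,0,1.2],[-5.86,-7.96,-3.89,0,0,1.2],[-5.86,-7.96,-3.89,0,0,1.2]]], "claw": -0.4}}

```text
time: 1.35
position: [0.3294, 0.2011, 0.5595]
tool_rot: [0.707, 0.707, -0.001, -0.001]
ft_force: [-0.0, -0.6, -0.1]
grip_width: 0.061
grip_force: 0.0
```

Emit:
{"method": "move_arm", "body": {"commands": [[[-2.4,4.55,3,-0.02,0.61,0.07],[-2.4,4.55,3,-0.02,0.61,0.07],[-2.4,4.55,6.34,-0.02,0.61,0.07],[-2.4,4.55,6.34,-0.02,0.61,0.07],[-2.4,4.55,6.34,-0.02,0.61,0.07],[-2.4,4.55,6.34,-0.02,0.61,0.07],[-2.4,4.55,6.34,-0.02,0.61,0.07],[-2.4,4.55,6.34,-0.02,0.61,0.07],[-2.4,4.55,6.34,-0.02,0.61,0.07],[-2.4,4.55,6.34,-0.02,0.61,0.07]]]}}

```text
time: 2.6
position: [0.5115, 0.1043, 0.308]
tool_rot: [0.699, 0.65, 0.22, -0.204]
ft_force: [0.3, -0.3, 0.3]
grip_width: 0.0608
grip_force: 0.0
```

Run:
```python
from h import *
state()
c=grab('wrist'); cv2.imwrite('pics/w1.png',c['pixels']); P=c['P'];H,S,V=cv2.split(cv2.cvtColor(c['pixels'],cv2.COLOR_BGR2HSV))
for nm,lo,hi in (('R',-1,6),('Y',22,34),('B',100,125)):
    m=(H>lo)&(H<hi)&(S>150)&(V>60)&(P[...,0]>.3)&(P[...,0]<.75)&(P[...,1]>.1)&(P[...,1]<.45)&(P[...,2]>.03)&(P[...,2]<.14)
    k,L,st,ce=cv2.connectedComponentsWithStats(m.astype(np.uint8))
    if k<2: continue
    i=1+np.argmax(st[1:,4]); q=P[L==i]; l=(q-top)@RS
    l=l[abs(l[:,2])<.006] # on top face
    print(nm,st[i],'local pct',np.percentile(l,[1,50,99],axis=0).round(4).tolist(), cv2.minAreaRect((l[:,:2]*1000).astype(np.float32)))
```

```text
t 2.6 pos [0.5115 0.1043 0.308 ] R [[0.059, 0.997, 0.042], [0.817, -0.073, 0.571], [0.573, 0.0, -0.82]] q [-0.15  0.56  1.83  0.77  0.97 -0.6 ] F [ 0.3 -0.3  0.3] w 0.0608 0.0
R [ 257  131   50  146 6712] local pct [[-0.0593, -0.0188, -0.0009], [0.0082, 0.0007, 0.0006], [0.0642, 0.0198, 0.0022]] ((2.298725128173828, 0.648529052734375), (126.33441925048828, 38.716217041015625), 1.1340278387069702)
Y [203 207   3   6   8] local pct [[-0.0009, -0.0651, 0.0008], [0.0011, -0.065, 0.0047], [0.0027, -0.0648, 0.0057]] ((0.9036659002304077, -65.00634002685547), (3.5942211151123047, 0.2628466784954071), 5.460872650146484)
B [ 349  132   60  145 6435] local pct [[-0.0556, 0.0621, -0.001], [0.014, 0.0823, 0.0006], [0.0641, 0.1005, 0.004]] ((1.8014755249023438, 81.42703247070312), (126.20708465576172, 39.55384063720703), 0.31003305315971375)
```

View pics/w1.png

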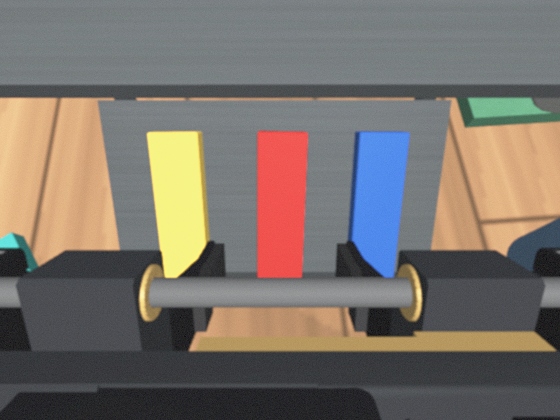

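The wrist view shows the red slab (columns 257-307, rows 131-277) centred between the fingers, square to them. I'll advance along the slope normal.

Run:
```python
from h import *
rel(top+RS@np.array([.0025,.0006,-.166]),RS)
```

```text
[0.043, 0.018, 2.8, 0.002, 0.001, -0.002]
```

Emit:
{"method": "move_arm", "body": {"commands": [[[0.04,0.02,0.8,0,0,0],[0.04,0.02,1.6,0,0,0],[0.04,0.02,2.2,0,0,0],[0.04,0.02,2.6,0,0,0],[0.04,0.02,2.8,0,0,0],[0.04,0.02,2.8,0,0,0],[0.04,0.02,2.8,0,0,0]]]}}

```text
time: 3.52
position: [0.5175, 0.1687, 0.2165]
tool_rot: [0.699, 0.649, 0.22, -0.205]
ft_force: [0.2, 0.6, 0.8]
grip_width: 0.061
grip_force: 0.0
```

Emit:
{"method": "move_arm", "body": {"commands": [[[0,0,0,0,0,0],[0,0,0,0,0,0],[0,0,0,0,0,0],[0,0,0,0,0,0],[0,0,0,0,0,0],[0,0,0,0,0,0]]], "claw": 1, "squeeze": 25}}

```text
time: 4.28
position: [0.5172, 0.1689, 0.2161]
tool_rot: [0.699, 0.649, 0.22, -0.205]
ft_force: [-1.5, -3.2, 4.0]
grip_width: 0.0397
grip_force: 24.9
```

Gripped at 39.7 mm. Retract along the normal, then compute the carry.

Emit:
{"method": "move_arm", "body": {"commands": [[[0,0,-0.6,0,0,0],[0,0,-1.4,0,0,0],[0,0,-2.4,0,0,0],[0,0,-3.4,0,0,0],[0,0,-3.75,0,0,0],[0,0,-3.75,0,0,0]]]}}

```text
time: 5.03
position: [0.5112, 0.0832, 0.3388]
tool_rot: [0.699, 0.649, 0.22, -0.205]
ft_force: [-0.3, 0.2, -2.1]
grip_width: 0.0397
grip_force: 24.9
```

Run:
```python
from h import *
state()
o=get_obs();C=bay+[0,0,.018+.0025+.164+.12]
rel(C,RB)
```

```text
t 5.03 pos [0.5112 0.0832 0.3388] R [[0.061, 0.997, 0.042], [0.817, -0.074, 0.571], [0.573, -0.001, -0.82]] q [-0.2   0.5   1.81  0.72  1.04 -0.56] F [-0.3  0.2 -2.1] w 0.0397 24.9
[-7.226, 1.581, -4.188, 0.034, -0.609, -0.111]
```

Emit:
{"method": "move_arm", "body": {"commands": [[[-7.23,1.58,-4.19,0.034,-0.609,-0.111],[-7.23,1.58,-4.19,0.034,-0.609,-0.111],[-7.23,1.58,-4.19,0.034,-0.609,-0.111],[-7.23,1.58,-4.19,0.034,-0.609,-0.111],[-7.23,1.58,-4.19,0.034,-0.609,-0.111],[-7.23,1.58,-4.19,0.034,-0.609,-0.111],[-7.23,1.58,-4.19,0.034,-0.609,-0.111],[-7.23,1.58,-4.19,0.034,-0.609,-0.111],[-7.23,1.58,-4.19,0.034,-0.609,-0.111],[-7.23,1.58,-4.19,0.034,-0.609,-0.111]]]}}

```text
time: 6.28
position: [0.5496, -0.2521, 0.3105]
tool_rot: [0.692, 0.722, -0.0, -0.001]
ft_force: [0.3, -0.0, -1.9]
grip_width: 0.04
grip_force: 24.9
```

Run:
```python
from h import *
state()
c=grab('side'); cv2.imwrite('pics/s2.png',c['pixels'][150:400,200:560]); P=c['P'];H,S,V=cv2.split(cv2.cvtColor(c['pixels'],cv2.COLOR_BGR2HSV))
m=((H<6)|(H>172))&(S>170)&(V>50)&(P[...,1]<-.15)&(P[...,0]>.5)
print(np.percentile(P[m],[2,50,98],axis=0).round(3).tolist())
rel(bay+[0,0,.018+.0025+.164+.002],RB)
```

```text
t 6.28 pos [ 0.5496 -0.2521  0.3105] R [[-0.042, 0.999, -0.001], [0.999, 0.042, 0.001], [0.001, -0.001, -1.0]] q [-0.61  0.62  1.57  0.    0.96 -0.66] F [ 0.3 -0.  -1.9] w 0.04 24.9
[[0.528, -0.628, 0.026], [0.542, -0.294, 0.144], [0.567, -0.264, 0.146]]
[-0.031, -0.002, 2.951, -0.001, -0.001, 0.002]
```

View pics/s2.png

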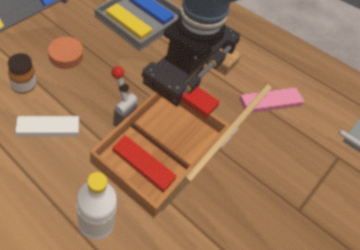

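The slab is held level above the empty compartment, seen at crop (200,98), and the lid and clamp are untouched. I'll lower it.

Emit:
{"method": "move_arm", "body": {"commands": [[[-0.03,0,1,0,0,0],[-0.03,0,2,0,0,0],[-0.03,0,2.6,0,0,0],[-0.03,0,2.9,0,0,0],[-0.03,0,2.97,0,0,0],[-0.03,0,2.97,0,0,0],[-0.03,0,2.97,0,0,0]]]}}

```text
time: 7.2
position: [0.5499, -0.2548, 0.1927]
tool_rot: [0.693, 0.721, 0.0, 0.001]
ft_force: [-0.4, -0.2, -2.5]
grip_width: 0.0394
grip_force: 24.9
```

Emit:
{"method": "move_arm", "body": {"commands": [[[0,0,0.05,0,0,0],[0,0,0.05,0,0,0]]]}}

```text
time: 7.45
position: [0.5499, -0.2548, 0.1907]
tool_rot: [0.693, 0.721, 0.0, 0.0]
ft_force: [-0.5, 0.3, 4.3]
grip_width: 0.0396
grip_force: 24.9
```

Emit:
{"method": "move_arm", "body": {"commands": [[[0,0,0,0,0,0],[0,0,0,0,0,0],[0,0,0,0,0,0],[0,0,0,0,0,0],[0,0,-1,0,0,0],[0,0,-2.5,0,0,0],[0,0,-4,0,0,0],[0,0,-5,0,0,0],[0,0,-5,0,0,0]]], "claw": -0.4}}

```text
time: 8.57
position: [0.5505, -0.2552, 0.3937]
tool_rot: [0.693, 0.721, 0.001, 0.004]
ft_force: [0.7, 0.7, -0.3]
grip_width: 0.0612
grip_force: 0.0
```

Run:
```python
from h import *
state()
for n in('wrist','side'):
    c=grab(n); P=c['P'];H,S,V=cv2.split(cv2.cvtColor(c['pixels'],cv2.COLOR_BGR2HSV))
    if n=='wrist': cv2.imwrite('pics/w3.png',c['pixels'])
    m=((H<6)|(H>172))&(S>170)&(V>50)&(P[...,1]<-.15)&(P[...,0]>.5)&(P[...,0]<.62)&(P[...,1]>-.4)&(P[...,2]<.1)
    if m.sum()>20: print(n,m.sum(),np.percentile(P[m],[2,50,98],axis=0).round(3).tolist(),cv2.minAreaRect((P[m][:,:2]*1000).astype(np.float32)))
```

```text
t 8.57 pos [ 0.5505 -0.2552  0.3937] R [[-0.041, 0.999, 0.006], [0.999, 0.041, -0.004], [-0.005, 0.006, -1.0]] q [-0.62  0.51  1.49 -0.    1.13 -0.66] F [ 0.7  0.7 -0.3] w 0.0612 0.0
wrist 86 [[0.53, -0.319, 0.023], [0.535, -0.283, 0.024], [0.559, -0.192, 0.026]] ((544.4342651367188, -255.55328369140625), (30.96778678894043, 127.33135223388672), 4.2527923583984375)
side 1128 [[0.529, -0.317, 0.015], [0.545, -0.259, 0.024], [0.567, -0.193, 0.027]] ((548.2389526367188, -254.23995971679688), (40.201332092285156, 129.50357055664062), 1.461773157119751)
```

View pics/w3.png

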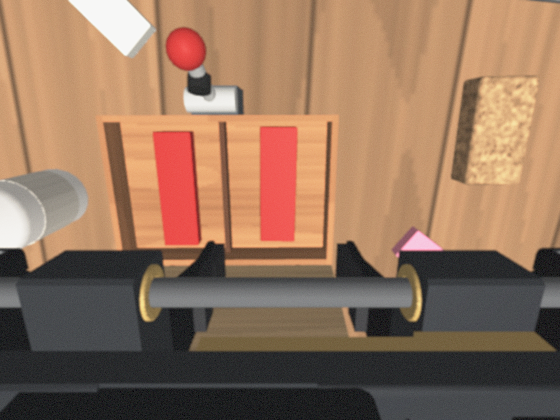

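The slab lies square in its compartment (x 0.548, y -0.254, top at z 0.024). The wrist view shows it at columns 260-297. Next I'll go over the lid to its outer side.

Emit:
{"method": "move_arm", "body": {"commands": [[[0,0,-1.3,0,0,0],[-1,-0.6,-1.5,0,0,0],[-2.5,-0.6,-1.5,0,0,0],[-4,-0.6,-1.5,0,0,0],[-4.6,-0.6,-1.3,0,0,0],[-4.6,-0.6,0,0,0,0],[-4.6,-0.6,1,0,0,0],[-4.6,-0.6,1.24,0,0,0],[-4.6,-0.6,1.24,0,0,0],[-4.6,-0.6,1.24,0,0,0]]], "claw": 1}}

```text
time: 9.93
position: [0.5338, -0.4397, 0.3417]
tool_rot: [0.692, 0.721, -0.0, 0.001]
ft_force: [-0.7, 0.0, 0.8]
grip_width: 0.0005
grip_force: 0.0
```

Run:
```python
from h import *
state()
o=get_obs(); p=o['position']+R.from_quat(o['tool_rot']).apply([0,0,.182]); d=(p-[.494,-.337,0])
print('s,u,z',d[0]*.999+d[1]*.04,-.04*d[0]+d[1]*.999,p[2])
c=grab('side'); cv2.imwrite('pics/s4.png',c['pixels'][100:400,200:560])
```

```text
t 9.93 pos [ 0.5338 -0.4397  0.3417] R [[-0.041, 0.999, 0.001], [0.999, 0.041, -0.002], [-0.002, 0.001, -1.0]] q [-0.85  0.68  1.31 -0.    1.15 -0.89] F [-0.7  0.   0.8] w 0.0005 0.0
s,u,z 0.03587332793665539 -0.10456324424842488 0.15973029495900137
```

View pics/s4.png

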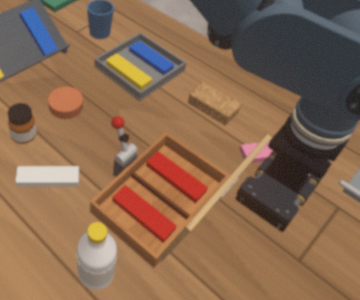

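The gripper is behind the lid (crop (280,190)). I'll sweep the lid over in an arc.

Emit:
{"method": "move_arm", "body": {"commands": [[[0.5,0,0,0,0,0],[0.9,0,0,0,0,0],[1.3,0,0,0,0,0],[1.7,0,0,0,0,0],[2.13,0,-0.05,0,0,0],[2.7,0,0,0,0,0],[3.23,0,0.06,0,0,0],[3.65,0,0.23,0,0,0],[4.05,0,0.45,0,0,0],[4.4,0,0.72,0,0,0],[4.72,0,1.05,0,0,0],[4.72,0,1.05,0,0,0]]]}}

```text
time: 11.48
position: [0.5248, -0.2491, 0.2961]
tool_rot: [0.692, 0.722, -0.0, -0.003]
ft_force: [0.1, -1.4, -0.5]
grip_width: 0.0005
grip_force: 0.0
```

Run:
```python
from h import *
state()
o=get_obs(); p=o['position']+R.from_quat(o['tool_rot']).apply([0,0,.182]); d=(p-[.494,-.337,0])
print('s,u,z',d[0]*.999+d[1]*.04,-.04*d[0]+d[1]*.999,p[2])
c=grab('side'); cv2.imwrite('pics/s5.png',c['pixels'][100:400,200:560])
```

```text
t 11.47 pos [ 0.5248 -0.2491  0.2961] R [[-0.041, 0.999, -0.005], [0.999, 0.041, 0.004], [0.005, -0.005, -1.0]] q [-0.64  0.61  1.64  0.    0.9  -0.68] F [ 0.1 -1.4 -0.5] w 0.0005 0.0
s,u,z 0.03338197576314584 0.08738679477372518 0.1141463273305631
```

View pics/s5.png

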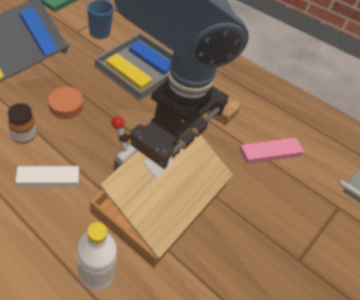

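The lid is about 0.6 rad from shut, with the tip on its outer face. I'll press straight down.

Emit:
{"method": "move_arm", "body": {"commands": [[[0,0,0.3,0,0,0],[0,0,0.6,0,0,0],[0,0,0.9,0,0,0],[0,0,1.2,0,0,0],[0,0,1.45,0,0,0],[0,0,1.58,0,0,0],[0,0,1.62,0,0,0],[0,0,1.62,0,0,0]]]}}

```text
time: 12.52
position: [0.525, -0.2505, 0.235]
tool_rot: [0.692, 0.721, -0.0, -0.001]
ft_force: [-3.2, 2.3, 14.0]
grip_width: 0.0005
grip_force: 7.2
```

Run:
```python
from h import *
state()
c=grab('side'); P=c['P']
# lid surface fit, avoid gripper: x<.43
m=(P[...,0]>.385)&(P[...,0]<.44)&(P[...,1]>-.325)&(P[...,1]<-.19)&(P[...,2]>.02)&(P[...,2]<.12)
q=P[m]; A=np.c_[q[:,:2]-[.41,-.25],np.ones(len(q))]; print(len(q),np.linalg.lstsq(A,q[:,2],rcond=None)[0])
w=camera('wrist'); print(np.linalg.inv(w['extrinsics'])[:3,3])
H,S,V=cv2.split(cv2.cvtColor(c['pixels'],cv2.COLOR_BGR2HSV))
b=((H<6)|(H>172))&(S>185)&(V>60)&(P[...,2]>.1)&(P[...,1]<0)&(P[...,1]>-.25); print('ball',b.sum(),np.median(P[b],0) if b.any() else 0)
```

```text
t 12.53 pos [ 0.525  -0.2505  0.235 ] R [[-0.041, 0.999, -0.002], [0.999, 0.041, 0.001], [0.001, -0.002, -1.0]] q [-0.64  0.71  1.67 -0.    0.76 -0.68] F [-3.2  2.3 14. ] w 0.0005 7.2
1898 [0.00078483 0.00082991 0.05306977]
[ 0.52174358 -0.17555993  0.21569624]
ball 73 [ 0.48127533 -0.14352689  0.15141302]
```

The lid is flat at z 0.053, so it is shut. Next I'll rise, pass over the ball and come down behind it.

Emit:
{"method": "move_arm", "body": {"commands": [[[0,0,-1.2,0,0,0],[0,0,-2.6,0,0,0],[0,-0.4,-3.6,0,0,0],[1.2,-0.86,-3.7,0,0,0],[2.6,-0.86,-3.7,0,0,0],[4.12,-0.86,-3.6,0,0,0],[4.12,-0.86,-2.6,0,0,0],[4.12,-0.86,-1.97,0,0,0],[4.12,-0.86,-1.97,0,0,0],[4.12,-0.86,-1.97,0,0,0]]]}}

```text
time: 13.88
position: [0.4848, -0.088, 0.3127]
tool_rot: [0.693, 0.721, 0.0, 0.0]
ft_force: [0.9, 0.6, 1.2]
grip_width: 0.0005
grip_force: 0.0
```

Run:
```python
from h import *
state()
o=get_obs(); p=o['position']+R.from_quat(o['tool_rot']).apply([0,0,.182]); d=(p-[.4872,-.1616,0])
v0=-.04*d[0]+d[1]*.999; print('s,v,z',d[0]*.999+d[1]*.04,v0,p[2])
for n in ('scene','side'):
    c=grab(n);P=c['P']
    H,S,V=cv2.split(cv2.cvtColor(c['pixels'],cv2.COLOR_BGR2HSV))
    b=((H<6)|(H>172))&(S>185)&(V>60)&(P[...,2]>.1)&(P[...,1]<0)&(P[...,1]>-.25); print('ball',n,b.sum(),np.median(P[b],0) if b.any() else 0)
    m=(P[...,0]>.4)&(P[...,0]<.57)&(P[...,1]>-.32)&(P[...,1]<-.22)&(P[...,2]<.12)
    q=P[m]; A=np.c_[q[:,:2]-[.49,-.25],np.ones(len(q))]; print('lid',len(q),np.linalg.lstsq(A,q[:,2],rcond=None)[0])
for v,h in ((.0225,.138),(-.0074,.141),(-.0369,.1325),(-.052,.122),(-.064,.109),(-.073,.0946),(-.078,.076)): print(round((v-v0)/.04,2),round((p[2]-h)/.04,2))
```

```text
t 13.88 pos [ 0.4848 -0.088   0.3127] R [[-0.04, 0.999, 0.0], [0.999, 0.04, 0.0], [0.0, 0.0, -1.0]] q [-0.41  0.5   1.85  0.    0.8  -0.45] F [0.9 0.6 1.2] w 0.0005 0.0
s,v,z 0.0005924392824948614 0.0736694733063009 0.13067657948891995
ball scene 80 [ 0.49505663 -0.13617262  0.15177604]
lid 1943 [0.0003896  0.00656315 0.0523208 ]
ball side 80 [ 0.48098578 -0.14337527  0.15102131]
lid 3955 [0.00060886 0.00643363 0.05334016]
-1.28 -0.18
-2.03 -0.26
-2.76 -0.05
-3.14 0.22
-3.44 0.54
-3.67 0.9
-3.79 1.37
```

Emit:
{"method": "move_arm", "body": {"commands": [[[-0.5,0,-0.05,0,0,0],[-0.9,0,-0.12,0,0,0],[-1.28,0,-0.18,0,0,0],[-1.66,0,-0.24,0,0,0],[-2.03,0,-0.26,0,0,0],[-2.4,0,-0.18,0,0,0],[-2.76,0,-0.05,0,0,0],[-3.14,0,0.22,0,0,0],[-3.44,0,0.54,0,0,0],[-3.67,0,0.9,0,0,0],[-3.79,0,1.2,0,0,0],[-3.79,0,1.37,0,0,0]]]}}

```text
time: 15.48
position: [0.4908, -0.2399, 0.2594]
tool_rot: [0.692, 0.722, -0.001, 0.0]
ft_force: [-8.8, 3.9, 54.0]
grip_width: 0.0005
grip_force: 26.6
```

Emit:
{"method": "move_arm", "body": {"commands": [[[0,0,0.03,0,0,0],[0,0,0.03,0,0,0],[0,0,0.03,0,0,0]]]}}

```text
time: 15.85
position: [0.4906, -0.2395, 0.2601]
tool_rot: [0.692, 0.722, -0.001, 0.001]
ft_force: [-7.2, 1.8, 29.5]
grip_width: 0.0004
grip_force: 14.8
```

Run:
```python
from h import *
state()
for n in('side','scene'):
    c=grab(n);P=c['P']
    H,S,V=cv2.split(cv2.cvtColor(c['pixels'],cv2.COLOR_BGR2HSV))
    b=((H<6)|(H>172))&(S>185)&(V>60)&(P[...,2]>.05)&(P[...,1]<0)&(P[...,1]>-.3)&(P[...,0]>.4)&(P[...,0]<.6); print('ball',n,b.sum(),np.median(P[b],0) if b.any() else 0)
    if n=='side': cv2.imwrite('pics/s6.png',c['pixels'][100:400,200:560])
```

```text
t 15.85 pos [ 0.4906 -0.2395  0.2601] R [[-0.042, 0.999, 0.001], [0.999, 0.042, -0.003], [-0.003, 0.001, -1.0]] q [-0.66  0.64  1.75 -0.    0.75 -0.7 ] F [-7.2  1.8 29.5] w 0.0004 14.8
ball side 35 [ 0.48674429 -0.25203604  0.07499346]
ball scene 0 0
```

View pics/s6.png

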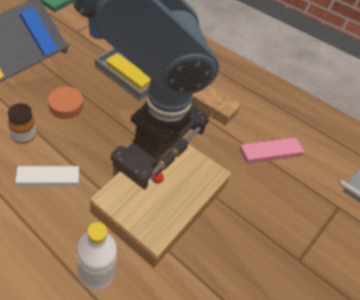

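The ball is down on the lid (crop (158,178)). I'll lift clear and verify.

Emit:
{"method": "move_arm", "body": {"commands": [[[0,0,-0.6,0,0,0],[0,0,-1.8,0,0,0],[0,0,-3.2,0,0,0],[0,0,-4.5,0,0,0],[0,0,-4.5,0,0,0],[0,0,-4.5,0,0,0],[0,0,-4.5,0,0,0]]]}}

```text
time: 16.82
position: [0.4902, -0.2388, 0.434]
tool_rot: [0.693, 0.721, -0.0, -0.003]
ft_force: [0.2, 0.2, -0.0]
grip_width: 0.0003
grip_force: 0.0
```

Run:
```python
from h import *
state()
for n in('side','scene','wrist'):
    c=grab(n);P=c['P']
    H,S,V=cv2.split(cv2.cvtColor(c['pixels'],cv2.COLOR_BGR2HSV))
    b=((H<6)|(H>172))&(S>185)&(V>60)&(P[...,2]>.05)&(P[...,1]<0)&(P[...,1]>-.3)&(P[...,0]>.4)&(P[...,0]<.6); print('ball',n,b.sum(),np.median(P[b],0) if b.any() else 0, P[b][:,2].max() if b.any() else 0)
    m=(P[...,0]>.38)&(P[...,0]<.45)&(P[...,1]>-.32)&(P[...,1]<-.19)&(P[...,2]<.12)&(P[...,2]>.02)
    q=P[m]
    if len(q)>50: A=np.c_[q[:,:2]-[.41,-.25],np.ones(len(q))]; print('lid',len(q),np.linalg.lstsq(A,q[:,2],rcond=None)[0])
    for nm,lo,hi in (('Y',22,34),('B',100,125)):
        m=(H>lo)&(H<hi)&(S>150)&(P[...,0]>.3)&(P[...,0]<.75)&(P[...,1]>.1)&(P[...,1]<.45)&(P[...,2]>.03)&(P[...,2]<.15)
        q=P[m]
        if len(q): print(n,nm,len(q),np.median(q,axis=0).round(3).tolist())
```

```text
t 16.82 pos [ 0.4902 -0.2388  0.434 ] R [[-0.041, 0.999, -0.004], [0.999, 0.041, 0.003], [0.003, -0.004, -1.0]] q [-0.66  0.39  1.6  -0.    1.16 -0.7 ] F [ 0.2  0.2 -0. ] w 0.0003 0.0
ball side 16 [ 0.48663293 -0.25111163  0.07774437] 0.07960648377095673
lid 2319 [0.0007862  0.00092544 0.05312684]
side Y 819 [0.436, 0.271, 0.079]
side B 647 [0.601, 0.26, 0.08]
ball scene 42 [ 0.49647768 -0.24615138  0.07478805] 0.08152740704021809
lid 944 [-0.00037455  0.00089528  0.05199503]
scene Y 563 [0.445, 0.266, 0.074]
scene B 775 [0.611, 0.261, 0.079]
ball wrist 31 [ 0.49073804 -0.24493235  0.07655866] 0.07960544329661356
lid 6560 [0.00106334 0.0001379  0.05307312]
```

```bash
python3 -c "
from rig import *
print(hand_in())"
```

```text
the job is handed in; nothing more can be done
None
```

The red slab is flat in the empty compartment, the lid is shut and the clamp's red ball is down on it; I handed the job in at about 17 s, and no verdict was returned.

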